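Turn the four-way tube rack big holes up and park it at the ledge

ROBOT

A 6-joint arm with a two-finger parallel gripper is mounted at the origin on the work surface. World frame = base frame: x ahead of the robot, y to its left, z up, the work surface at z = 0. Lengths are in m, angles in rad, forces in N, time in s.
With the tool pointing down it reaches from about 0.375 to 0.9 m from the base axis. Payload 3.1 kg.
Tool frame: the origin (TCP) lies midway between the tips of the shut fingers; the grasp point (between the pads) lies arm.tcp_to_grasp behind it (arm.tcp_to_grasp is the distance from the TCP to the grasp point, in m); z points along the fingers, y is the line along which they close (so a half turn about z gives the same grasp; the last joint's range is limited). The gripper opens to 85 mm and grips with 20 to 120 N. Pads are 22 mm wide; open, the fingers measure 114 mm over their backs; the gripper's body (76 mm by 85 mm) begins 54 mm behind the grasp point. The pads swing forward as they close: fully open they stand 13 mm farther back than shut.
Start: joints at [1.052, 0.527, 1.433, -0, 1.181, -0.178], TCP at [0.209, 0.589, 0.231] pointing down, gripper open.
Joint ranges: [-3.08, 3.08], [-0.75, 2.2], [0.22, 2.44], [-1.43, 4.57], [0, 2.65], [-2.85, 2.85]. Speed limits (rad/s): [2.79, 2.79, 3.14, 3.14, 3.14, 3.14].

INTERFACE

Orientations are given as a rotation vector (axis times angle).
In Python, from cell import arm gives the robot as it stands.
- The arm moves only by the tool step_hand, called after ">>>" by a JSON object that holds its "api" and its "payload". Schema: {"type":"object","properties":{"moves":{"type":"array","items":{"type":"object","properties":{"wx":{"type":"number"},"wy":{"type":"number"},"wz":{"type":"number"},"sx":{"type":"number"},"sy":{"type":"number"},"sz":{"type":"number"},"finger_gap":{"type":"number"}},"additionalProperties":false,"required":["finger_gap"]},"minItems":1,"maxItems":12},"only":{"type":"string"},"quiet":{"type":"boolean"},"lines":{"type":"string"}},"required":["moves"],"additionalProperties":false}. moves is a list of rows, 1 to 12 of them, each an object with the fields wx, wy, wz (a rotation vector in units of 0.05 rad), sx, sy, sz (the shift in units of 25 mm), finger_gap (the finger opening in m); a field left out counts as zero (the opening has to be given); each row shifts and turns the commanded pose from where the row before left it, along the tool's axes as they then stand; what a row does not reach is not made up. A row lasts 1/12 s, in which the tool goes at most 0.0417 m and 0.125 rad, less where a joint would pass 70% of its speed; a pose out of reach is approached as far as the arm can. The fingers move at their own pace and stop on an object; the grip force is fixed at half the most. Time passes only in rows, so rows that do not move let the fingers close. The tool returns the time, the measured TCP pose, the force, the opening and the grip force at its end. only (a regular expression) keeps the lines of the reply that match it, lines (a string "A,B") keeps lines A to B, and quiet returns only ok. Input that does not fit is refused with a message, and nothing moves.
- arm.get_state(): the state, without advancing time (a new reading comes with each control period).
- arm.grab_frame(name): name is "scene" or "top" or "wrist"; returns a dict with "pixels" (480x640x3 uint8, blue, green, red), "mtx" (3x3 intrinsics, pixels), "k1" (the pictures are not rectified: a ray, as slopes to the right and down, at radius r is drawn at 1 + k1 r^2 times it, then the intrinsics apply), "eye" and "attitude" of the camera in the world. Camera axes: x right, y up, looking along -z (the intrinsics and any distortion apply to the point x, -y, -z); pixel columns grow to the right and rows downward; lengths in m; the calibration is good to about 2 mm. A picture is of the moment at which its call begins. There is no depth.
- arm.close_job(): hands the job in; it is judged then, once.
The state is a dict: "t": time; "joints": joint angles; "joint_velocities": joint speeds; "tau": joint torques, N m; "eef_pos": TCP position; "ee_rot": TCP orientation; "ft_force": force on the tool from outside, world axes, zero at the start; "moment": the same for the moment, N m; "gripper_width": finger opening in m; "grip_force": force on a finger pad.
Only numpy, scipy, OpenCV 4.12 (cv2) and the standard library are available. Lean on these libraries where they do the work, as an engineer would, in place of code of your own. Each camera call takes 0.05 s, during which the arm holds its last target. There are 200 camera calls.

TASK

The blue tube rack is standing on edge: using your fingertips only, tip it over so that its side with the big holes faces up, then slide it away from you until one long side lies flat against the front of the white reagent ledge. Only push it, never grip or lift it, and leave everything else standing where it is.

Things in the scene. Friction and masses are not known exactly. Their poses are not given: they have to be found in the camera images.
- blue_rack: blue plastic four-way tube rack, a closed block 174 mm long (its y axis), 52 mm thick (x) and 95 mm tall on edge (z, up at the start). Origin: its centre, 47.5 mm above the bench on edge, 26 mm lying flat. Its +x side has the big holes and at the start faces away from the robot, yaw within 0.3 rad. Fingertips fit into no hole: all sides act as flat faces. 0.14 to 0.28 kg, friction 0.5 to 0.7
- big_side (a point): middle of the blue rack's big-hole side (174 x 95 mm, 3 x 6 holes of 18 mm); the far side has 5 x 10 holes of 8 mm, the narrow sides 2 x 9 holes of 11 mm. Pushed level here, 70 mm or more above the bench, the rack tips over the bottom edge of the far side, balances at 0.5 rad, then falls flat by itself, big holes up, its centre 73 mm further on; pushed low it slides
- ledge: white reagent ledge fixed behind the racks, 1100 mm long (its y axis), 150 mm deep, 60 mm high, with a flat upright front towards the robot. Origin: on the bench under the middle of the front; its x axis points back into the ledge, so the front is its x = 0 plane; yaw within 0.06 rad. Fixed on it, 40 mm behind the front, are a tip box reaching 114 mm above the bench, jars and bottles
- orange_rack: orange rack of the same make and size, also standing on edge on the other side; stays where it is. Origin: its centre
- pot: white screw-cap pot, 54 mm across, 70 mm tall, on the bench between the racks; stays. Origin: centre of its underside
- jar: glass jar with a brown lid, 90 mm across, 120 mm tall, on the bench at the left; stays. Origin: centre of its underside
- beaker: empty glass beaker, 70 mm across, 90 mm tall, on the bench at the right; stays. Origin: centre of its underside
- wash_bottle: white wash bottle with a red cap and bent spout, 68 mm across, 173 mm tall, on the bench near the robot at the left; stays. Origin: centre of its underside
- amber_bottle: amber bottle with a black cap, 72 mm across, 150 mm tall, on the bench near the robot at the right; stays. Origin: centre of its underside

How it is judged:
On the way, in this order (a step that is already met when the one before it is completed fails the run):
1. the blue rack has been tipped flat on the bench, big holes up (angle between blue_rack's own x axis and vertical below 0.1 rad and height (world z) of blue_rack below 0.032 m), for 0.2 s.
2. it has been slid until a long side lies flat against the ledge, big holes still up (angle between blue_rack's own x axis and vertical below 0.1 rad and x of blue_rack in the frame of ledge above -0.0545 m and angle between the y axis of blue_rack and the y axis of ledge, either way round below 0.07 rad), for 0.2 s.
At the end, for the whole second after the job is handed in: the blue rack lies at rest flat on the bench with the big holes up (within 0.1 rad), a long side flat against the front of the ledge (gap at its middle under 7 mm, parallel within 0.07 rad) (all of step 2 and height (world z) of blue_rack below 0.032 m and x of blue_rack in the frame of ledge below -0.035 m and linear speed of blue_rack below 0.02 m/s); the robot touches nothing.
It fails at once if the blue rack is lifted or carried clear of the bench (15 mm or more) (height (world z) of blue_rack above 0.069 m or (height (world z) of blue_rack above 0.0415 m and (angle between blue_rack's own x axis and vertical below 0.1 rad or angle between blue_rack's own x axis and vertical above 3.04 rad))).
It fails at once if the orange rack is disturbed (more than 20 mm) (distance of orange_rack from where it was at the start of the episode above 0.02 m).
It fails at once if the pot, the jar or the beaker is disturbed (more than 20 mm) (distance of any of pot, jar, beaker from where it was at the start of the episode above 0.02 m).
It fails at once if the wash bottle or the amber bottle is disturbed (more than 20 mm) (distance of any of wash_bottle, amber_bottle from where it was at the start of the episode above 0.02 m).
It also fails if it takes over 48 s, if anything falls off the work surface, if the arm or the gripper's body presses on something with over 40 N, if the wrist force passes 120 N, or if a joint passes its speed limit or range.

## Working session

There is one attempt and no reset: what is moved stays moved. The work goes in short steps, Python scripts to look and compute and a tool call to move; the robot and the scene stay as the last step left them, time stands still between calls to the robot, and variables do not carry over. Pictures are saved under pics/ and viewed, at most 10 in all, crops included, and the job is handed in when it is done.

```bash
ls; mkdir -p pics
```

Create h.py:
```python
from cell import arm
import numpy as np, cv2
from scipy.spatial.transform import Rotation as R
def Rm(a):
    a=np.array(a,float)
    return a if a.shape==(3,3) else (R.from_rotvec(a).as_matrix() if a.size==3 else R.from_quat(a).as_matrix())
def ray(f,u,v):
    K=np.array(f["mtx"]);d=np.array([(u-K[0,2])/K[0,0],(v-K[1,2])/K[1,1]]);s=d.copy()
    for _ in range(20): s=d/(1+f["k1"]*(s@s))
    return Rm(f["attitude"])@np.array([s[0],-s[1],-1])
def onz(f,u,v,z):
    r=ray(f,u,v);e=np.array(f["eye"]);return (e+r*(z-e[2])/r[2]).round(4)
def proj(f,P):
    K=np.array(f["mtx"]);c=Rm(f["attitude"]).T@(np.array(P)-f["eye"]);s=np.array([c[0],-c[1]])/-c[2]
    s=s*(1+f["k1"]*(s@s));return (K[0,0]*s[0]+K[0,2],K[1,1]*s[1]+K[1,2])
```

Run:
```python
from h import *
for n in ("top","scene"):
    f=arm.grab_frame(n);cv2.imwrite(f"pics/{n}0.png",f["pixels"]);print(n,f["eye"],f["attitude"],f["mtx"],f["k1"])
print(arm.get_state(),arm.tcp_to_grasp)
```

```text
cell.py
pics
top [0.29235839 0.03039523 1.35077815] [ 0.14514229 -0.14230548 -1.58019638] [[550.42987188   0.         317.79900849]
 [  0.         550.42987188 230.00587645]
 [  0.           0.           1.        ]] -0.12745859952614452
scene [ 1.30471889 -0.6918336   0.90201555] [0.85106676 0.38241834 0.75389493] [[472.64832962   0.         316.04019375]
 [  0.         472.64832962 239.80474478]
 [  0.           0.           1.        ]] -0.06309741817390602
{'t': 0.1, 'joints': array([ 1.05152048e+00,  5.28412825e-01,  1.43378960e+00,  1.13804850e-05,
        1.18140682e+00, -1.78515187e-01]), 'joint_velocities': array([ 0.00149931, -0.00222297,  0.00166577, -0.00011698, -0.00051884,
       -0.00056692]), 'tau': array([ 3.46662828e-04, -4.43312180e+01, -1.78587556e+01, -2.03804079e-04,
        3.81136357e-03,  1.78115562e-05]), 'eef_pos': array([0.2085259 , 0.58849362, 0.23040223]), 'ee_rot': array([-5.32567498e-01, -3.09541180e+00,  2.97048779e-03]), 'ft_force': array([-0.64298607,  0.44587384, -0.45674309]), 'moment': array([ 0.00258328, -0.00414466, -0.03850056]), 'grip_force': 0.0, 'gripper_width': 0.08558815776003703} 0.0187
```

View pics/top0.png

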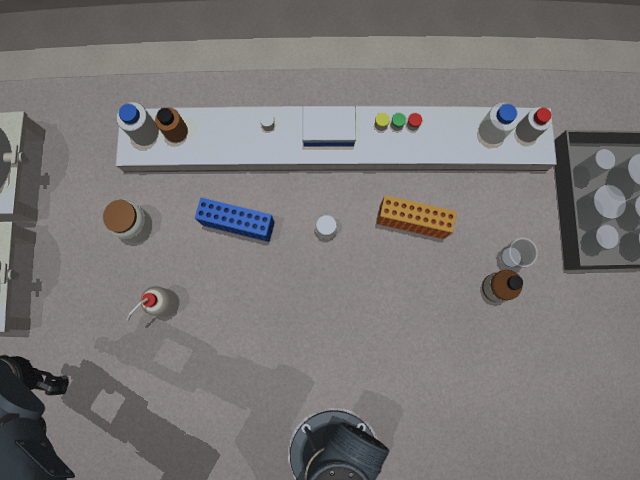

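View pics/scene0.png

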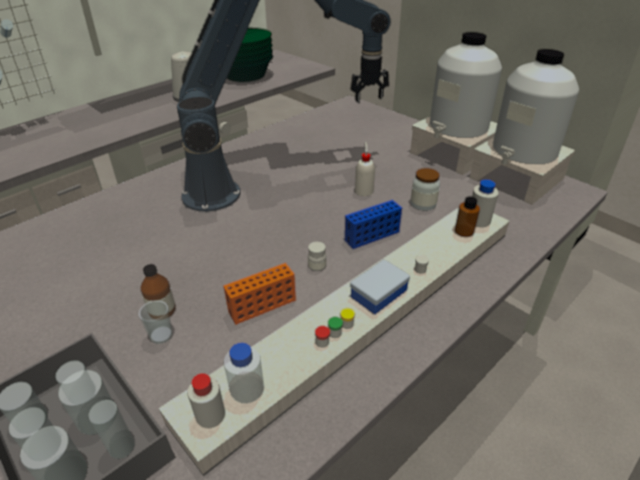

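The top picture shows the blue rack's upper face at about (197,199)–(272,240). The ledge front is at row ~167, the pot at (326,226) and the wash bottle at (155,300). I'll take an enlarged crop for exact corners.

Run:
```python
from h import *
im=cv2.imread("pics/top0.png")[140:270,90:290]
cv2.imwrite("pics/c1.png",cv2.resize(im,None,fx=4,fy=4,interpolation=cv2.INTER_CUBIC))
```

```text
(no output)
```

View pics/c1.png

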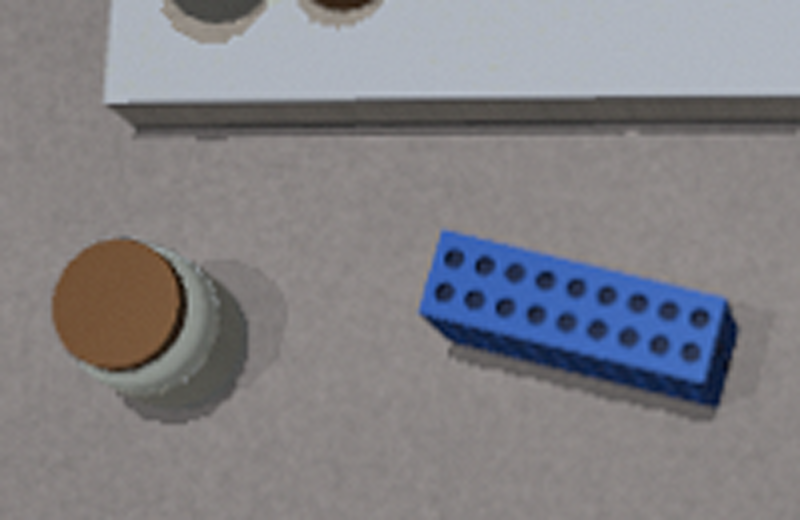

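The crop shows the rack's top corners at (443,231), (729,300), (706,382) and (421,312), the ledge's top-left front corner at (107,103), and the jar lid centre at (118,304).

Run:
```python
from h import *
f=arm.grab_frame("top")
c=lambda x,y:(90+(x+.5)/4-.5,140+(y+.5)/4-.5)
P=[onz(f,*c(*q),.095) for q in ((443,231),(729,300),(706,382),(421,312))]
print(P); C=np.mean(P,0); print("C",C,"yaw",np.arctan2(*( -(P[0]-P[1])[[0]],(P[0]-P[1])[[1]])),np.linalg.norm(P[0]-P[1]),np.linalg.norm(P[0]-P[3]))
# ledge top front edge: strongest vertical brightness drop
g=cv2.GaussianBlur(cv2.cvtColor(f["pixels"],cv2.COLOR_BGR2GRAY),(3,3),0).astype(float)
L=[]
for u in range(130,550,10):
    d=np.diff(g[158:172,u]); k=d.argmin(); L.append(onz(f,u,158.5+k,.06))
L=np.array(L); p=np.polyfit(L[:,1],L[:,0],1); r=L[:,0]-np.polyval(p,L[:,1]);m=abs(r)<.004
p=np.polyfit(L[m,1],L[m,0],1);print("ledge x=a*y+b",p,m.mean(), r.std())
for n,q,z in (("pot",(326,226),.07),("jar",c(118,304),.12),("wash",(150,300),.17),("orangeL",(382,197),.095),("ledgeTL",c(107,103),.06)): print(n,onz(f,*q,z))
```

```text
[array([0.6068, 0.3073, 0.095 ]), array([0.5624, 0.1378, 0.095 ]), array([0.514, 0.151, 0.095]), array([0.5581, 0.3191, 0.095 ])]
C [0.560325 0.2288   0.095   ] yaw [-0.25619082] 0.17521874899678974 0.05010918079553882
ledge x=a*y+b [0.01126015 0.69649301] 1.0 0.0008388082952914573
pot [0.5384 0.0115 0.07  ]
jar [0.5605 0.493  0.12  ]
wash [0.3618 0.3962 0.17  ]
orangeL [ 0.6011 -0.1209  0.095 ]
ledgeTL [0.7018 0.5303 0.06  ]
```

Add to h.py:
```python
def goto(pos,ydir):
    "turn about tool z (rad) to lay tool y along +-ydir, then shift in turned tool axes"
    s=arm.get_state();T=Rm(s["ee_rot"]);d=np.array([ydir[0],ydir[1],0]);d/=np.linalg.norm(d)
    l=T.T@d; a=np.arctan2(-l[0],l[1]); a=(a+np.pi/2)%np.pi-np.pi/2
    T2=np.column_stack([np.cross(np.sign(T@R.from_rotvec([0,0,a]).as_matrix()@[0,1,0]@d)*d,[0,0,-1]),np.sign(T@R.from_rotvec([0,0,a]).as_matrix()@[0,1,0]@d)*d,[0,0,-1]])
    r=R.from_matrix(T.T@T2).as_rotvec()
    print("t",s["t"],"pos",s["eef_pos"].round(4),"F",s["ft_force"].round(1),"rot",r.round(3),"shift",(T2.T@(np.array(pos)-s["eef_pos"])).round(4)); print("axes x,y",T2[:2,0].round(3),T2[:2,1].round(3),"q",s["joints"].round(2))
```

```bash
python3 -c "
from h import *
goto([.620,.213,.25],[.253,.967])"
```

```text
t 0.15 pos [0.2086 0.5886 0.2305] F [-0.3 -0.3 -0.3] rot [-0.002 -0.    -0.085] shift [-0.493  -0.2592 -0.0195]
axes x,y [-0.967  0.253] [0.253 0.967] q [ 1.05  0.53  1.43 -0.    1.18 -0.18]
```

The rows are not in the units I measure in: shifts go in units of 25 mm and turns go in units of 0.05 rad. I convert before sending: -0.02 m is -0.8, -0.033 m is -1.32, -0.085 rad is -1.7.

>>> {"api": "step_hand", "payload": {"moves": [{"wz":-1.7, "sz":-0.8, "finger_gap":0.085}, {"sx":-1.32, "sy":-0.692, "finger_gap":0.085}, {"sx":-1.32, "sy":-0.692, "finger_gap":0.085}, {"sx":-1.32, "sy":-0.692, "finger_gap":0.085}, {"sx":-1.32, "sy":-0.692, "finger_gap":0.085}, {"sx":-1.32, "sy":-0.692, "finger_gap":0.085}, {"sx":-1.32, "sy":-0.692, "finger_gap":0.085}, {"sx":-1.32, "sy":-0.692, "finger_gap":0.085}, {"sx":-1.32, "sy":-0.692, "finger_gap":0.085}, {"sx":-1.32, "sy":-0.692, "finger_gap":0.085}, {"sx":-1.32, "sy":-0.692, "finger_gap":0.085}, {"sx":-1.32, "sy":-0.692, "finger_gap":0.085}]}}

```text
t: 1.15
eef_pos: [0.5128, 0.3116, 0.2511]
ee_rot: [-0.401, -3.115, 0.0]
ft_force: [0.1, 1.7, 0.1]
gripper_width: 0.0852
grip_force: 0.0
```

```bash
python3 -c "
from h import *
goto([.620,.213,.067],[.253,.967])"
```

```text
t 1.15 pos [0.5128 0.3116 0.2511] F [0.1 1.7 0.1] rot [-0.    -0.001 -0.   ] shift [-0.1287 -0.0682  0.1841]
axes x,y [-0.967  0.253] [0.253 0.967] q [ 0.36  0.47  1.47  0.    1.2  -0.96]
```

Converted, 0.035 m is 1.4, -0.0325 m is -1.3.

>>> {"api": "step_hand", "payload": {"moves": [{"sx":-1.3, "sy":-0.688, "finger_gap":0.085}, {"sx":-1.3, "sy":-0.688, "finger_gap":0.085}, {"sx":-1.3, "sy":-0.688, "finger_gap":0.085}, {"sx":-1.3, "sy":-0.688, "finger_gap":0.085}, {"sz":1.4, "finger_gap":0.085}, {"sz":1.4, "finger_gap":0.085}, {"sz":1.4, "finger_gap":0.085}, {"sz":1, "finger_gap":0.085}, {"sz":0.8, "finger_gap":0.085}, {"finger_gap":0.085}]}}

```text
t: 1.98
eef_pos: [0.6164, 0.2128, 0.0959]
ee_rot: [-0.4, -3.105, 0.005]
ft_force: [-0.5, -0.9, 0.2]
gripper_width: 0.0851
grip_force: 0.0
```

Run:
```python
from h import *
goto([.620,.213,.067],[.253,.967])
f=arm.grab_frame("scene");cv2.imwrite("pics/s1.png",cv2.resize(f["pixels"][100:340,220:540],None,fx=2.5,fy=2.5))
```

```text
t 1.9833 pos [0.6164 0.2128 0.0959] F [-0.5 -0.9  0.2] rot [-0.004 -0.01  -0.   ] shift [-0.0034  0.0011  0.0289]
axes x,y [-0.967  0.253] [0.253 0.967] q [ 0.16  0.73  1.46 -0.    0.96 -1.15]
```

View pics/s1.png

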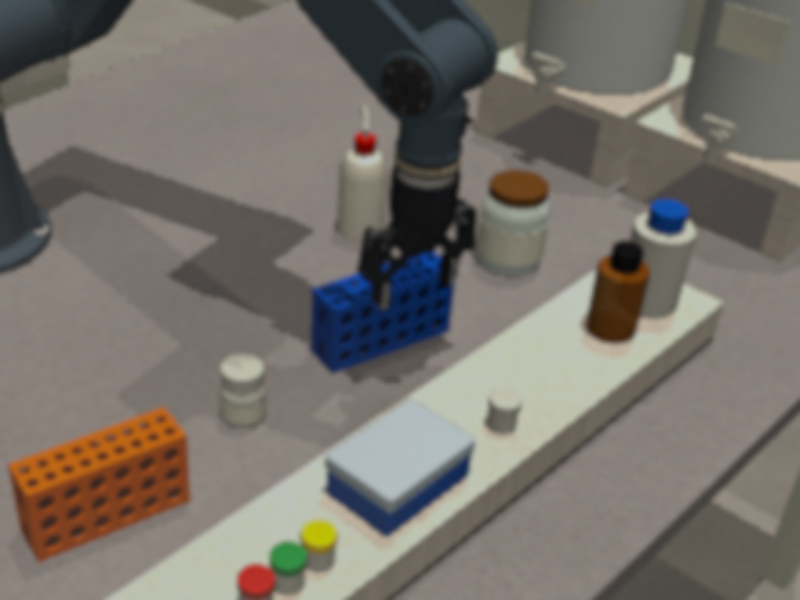

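The open fingers stand behind the rack, around (415,275) in the crop, with the rack still upright at (380,310). Next I lower them.

>>> {"api": "step_hand", "payload": {"moves": [{"sz":0.8, "finger_gap":0.085}, {"finger_gap":0.085}, {"finger_gap":0.085}]}}

```text
t: 2.28
eef_pos: [0.6204, 0.2137, 0.0821]
ee_rot: [0.401, 3.116, 0.0]
ft_force: [-0.5, -0.4, 0.1]
gripper_width: 0.0852
grip_force: 0.0
```

```bash
python3 -c "
from h import *
goto([.620,.213,.067],[.253,.967])"
```

```text
t 2.2833 pos [0.6204 0.2137 0.0821] F [-0.5 -0.4  0.1] rot [0. 0. 0.] shift [ 0.0002 -0.0008  0.0151]
axes x,y [-0.967  0.253] [0.253 0.967] q [ 0.16  0.75  1.46  0.    0.93 -1.15]
```

Converted, 0.0145 m is 0.58, 0.01 m is 0.4.

>>> {"api": "step_hand", "payload": {"moves": [{"sz":0.58, "finger_gap":0.085}, {"finger_gap":0.085}, {"sx":0.4, "finger_gap":0.085}, {"sx":0.4, "finger_gap":0.085}, {"sx":0.4, "finger_gap":0.085}, {"sx":0.4, "finger_gap":0.085}, {"sx":0.4, "finger_gap":0.085}]}}

```text
t: 2.87
eef_pos: [0.5713, 0.2268, 0.0678]
ee_rot: [0.4, 3.114, 0.001]
ft_force: [1.2, 1.0, 1.5]
gripper_width: 0.085
grip_force: 0.4
```

Run:
```python
from h import *
goto([.620,.213,.067],[.253,.967])
f=arm.grab_frame("scene");cv2.imwrite("pics/s2.png",cv2.resize(f["pixels"][160:280,300:460],None,fx=5,fy=5))
```

```text
t 2.8667 pos [0.5713 0.2268 0.0678] F [1.2 1.  1.5] rot [0.001 0.002 0.   ] shift [-0.0507 -0.001   0.0008]
axes x,y [-0.967  0.253] [0.253 0.967] q [ 0.2   0.73  1.58  0.    0.83 -1.12]
```

View pics/s2.png

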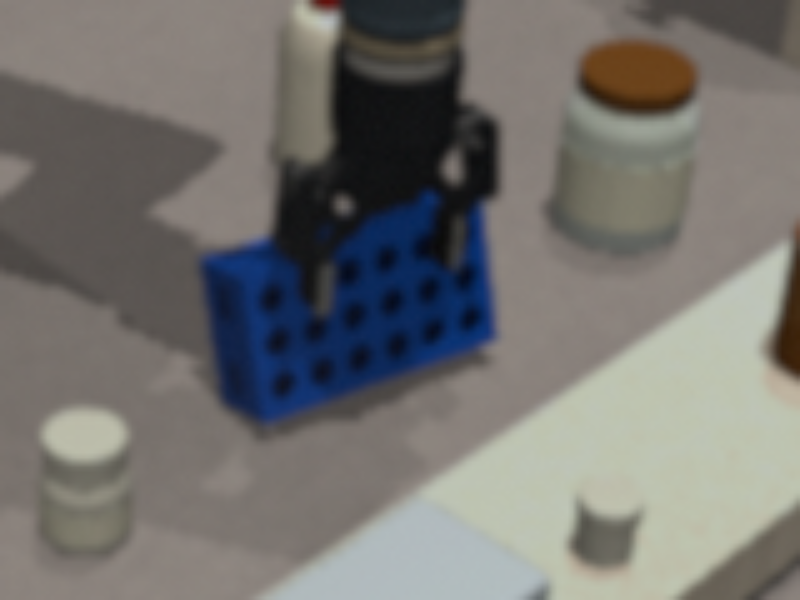

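The rack is tipping: its back bottom edge has lifted off the bench at (370,410) and the fingers are on its face. I'll keep pushing.

Converted, 0.01 m is 0.4, 0.008 m is 0.32.

>>> {"api": "step_hand", "payload": {"moves": [{"sx":0.4, "finger_gap":0.085}, {"sx":0.4, "finger_gap":0.085}, {"sx":0.32, "finger_gap":0.085}, {"finger_gap":0.085}, {"finger_gap":0.085}, {"finger_gap":0.085}, {"finger_gap":0.085}]}}

```text
t: 3.5
eef_pos: [0.5455, 0.2333, 0.0668]
ee_rot: [0.401, 3.115, 0.0]
ft_force: [-0.3, -0.7, -0.4]
gripper_width: 0.0847
grip_force: 0.0
```

Run:
```python
from h import *
goto([.620,.213,.067],[.253,.967])
f=arm.grab_frame("scene");cv2.imwrite("pics/s3.png",cv2.resize(f["pixels"][160:280,300:460],None,fx=5,fy=5))
```

```text
t 3.5 pos [0.5455 0.2333 0.0668] F [-0.3 -0.7 -0.4] rot [ 0.     0.001 -0.   ] shift [-0.0772 -0.0008 -0.0002]
axes x,y [-0.967  0.253] [0.253 0.967] q [ 0.22  0.71  1.64 -0.    0.79 -1.1 ]
```

View pics/s3.png

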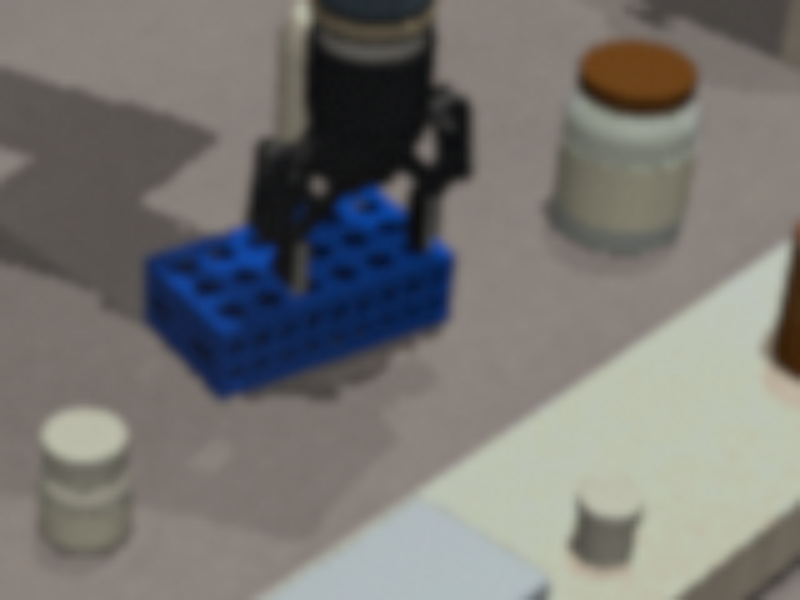

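The rack lies flat, big holes up, with its corners at (225,390), (450,255) and (150,265). I'll raise the arm, retreat to the robot's side and measure the rack from the top.

Converted, -0.035 m is -1.4, 0.035 m is 1.4.

>>> {"api": "step_hand", "payload": {"moves": [{"sz":-1.2, "finger_gap":0.085}, {"sz":-1.4, "finger_gap":0.085}, {"finger_gap":0.085}, {"sx":1.4, "finger_gap":0.085}, {"sx":1.4, "finger_gap":0.085}, {"sx":1.4, "finger_gap":0.085}, {"sx":1.2, "finger_gap":0.085}, {"sx":1, "finger_gap":0.085}, {"finger_gap":0.085}]}}

```text
t: 4.3
eef_pos: [0.3836, 0.2736, 0.1313]
ee_rot: [-0.396, -3.11, 0.005]
ft_force: [-0.4, -0.9, 0.4]
gripper_width: 0.0853
grip_force: 0.0
```

Run:
```python
from h import *
goto([.400,.270,.008],[.253,.967])
f=arm.grab_frame("top");cv2.imwrite("pics/t1.png",cv2.resize(f["pixels"][150:290,130:330],None,fx=4,fy=4,interpolation=cv2.INTER_CUBIC))
```

```text
t 4.3 pos [0.3836 0.2736 0.1313] F [-0.4 -0.9  0.4] rot [-0.004 -0.006  0.003] shift [-0.0168  0.0007  0.1233]
axes x,y [-0.967  0.253] [0.253 0.967] q [ 0.38  0.49  1.9   0.    0.76 -0.94]
```

View pics/t1.png

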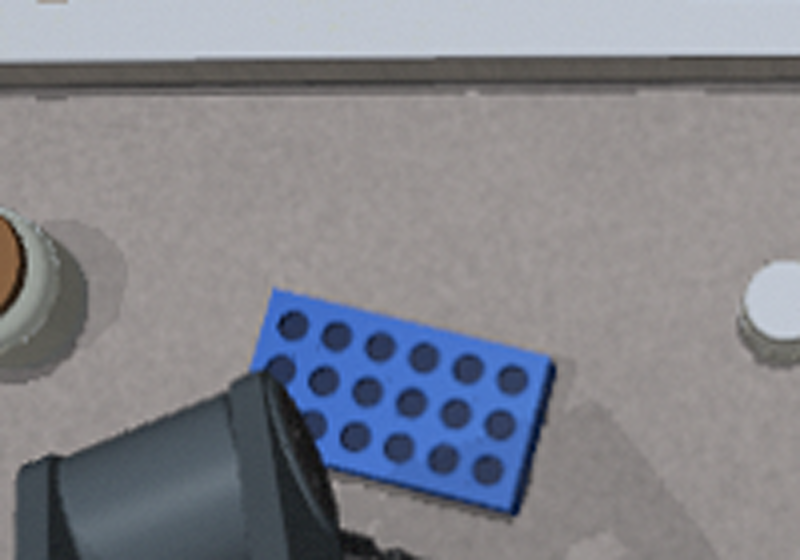

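The rack's top corners are at (275,290), (554,357) and (516,513) in the crop. The arm hides the near-left corner.

Run:
```python
from h import *
f=arm.grab_frame("top")
c=lambda x,y:(130+(x+.5)/4-.5,150+(y+.5)/4-.5)
P=[onz(f,*c(*q),.052) for q in ((275,290),(554,357),(516,513))]
d=P[0]-P[1];d/=np.linalg.norm(d);C=(P[0]+P[2])/2
print(P,"C",C,"ydir",d,np.linalg.norm(P[0]-P[1]),np.linalg.norm(P[2]-P[1]))
x=np.array([d[1],-d[0],0]);near=C-.0475*x;print("near mid",near)
t=near-.035*x;goto([t[0],t[1],.008],d)
```

```text
[array([0.5559, 0.32  , 0.052 ]), array([0.5124, 0.1503, 0.052 ]), array([0.4191, 0.1728, 0.052 ])] C [0.4875 0.2464 0.052 ] ydir [0.24830668 0.96868147 0.        ] 0.17518658624449535 0.09597468416202264
near mid [0.44148763 0.25819457 0.052     ]
t 4.4 pos [0.3898 0.2742 0.1319] F [ 0.9  0.9 -0.3] rot [ 0.     0.001 -0.003] shift [-0.019  -0.0027  0.1239]
axes x,y [-0.969  0.248] [0.248 0.969] q [ 0.38  0.49  1.89 -0.    0.75 -0.94]
```

>>> {"api": "step_hand", "payload": {"moves": [{"sz":1.4, "finger_gap":0.085}, {"sz":1.4, "finger_gap":0.085}, {"sz":1.2, "finger_gap":0.085}, {"sz":0.8, "finger_gap":0.085}, {"finger_gap":0.085}]}}

```text
t: 4.82
eef_pos: [0.3903, 0.2729, 0.0082]
ee_rot: [-0.403, -3.112, 0.004]
ft_force: [-0.2, 0.1, -0.1]
gripper_width: 0.0855
grip_force: 0.0
```

```bash
python3 -c "
from h import *
goto([.4315,.2607,.009],[.248,.969])"
```

```text
t 4.8167 pos [0.3903 0.2729 0.0082] F [-0.2  0.1 -0.1] rot [-0.003 -0.004 -0.007] shift [-0.043  -0.0016 -0.0008]
axes x,y [-0.969  0.248] [0.248 0.969] q [ 0.38  0.74  1.95 -0.    0.45 -0.94]
```

Converted, -0.012 m is -0.48, -0.015 m is -0.6, -0.024 rad is -0.48.

>>> {"api": "step_hand", "payload": {"moves": [{"sx":-0.6, "finger_gap":0.085}, {"sx":-0.6, "finger_gap":0.085}, {"sx":-0.48, "finger_gap":0.085}, {"wz":-0.48, "sx":-0.48, "finger_gap":0.085}, {"wz":-0.48, "sx":-0.48, "finger_gap":0.085}, {"wz":-0.48, "sx":-0.48, "finger_gap":0.085}, {"wz":-0.48, "sx":-0.48, "finger_gap":0.085}, {"wz":-0.48, "sx":-0.48, "finger_gap":0.085}, {"wz":-0.48, "sx":-0.48, "finger_gap":0.085}, {"wz":-0.48, "sx":-0.48, "finger_gap":0.085}, {"wz":-0.48, "sx":-0.48, "finger_gap":0.085}, {"wz":-0.48, "sx":-0.48, "finger_gap":0.085}]}}

```text
t: 5.82
eef_pos: [0.5392, 0.2454, 0.0136]
ee_rot: [0.062, 3.139, 0.001]
ft_force: [-1.4, -0.0, -1.1]
gripper_width: 0.0848
grip_force: 0.6
```

Run:
```python
from h import *
goto([.593,.22,.009],[-.011,1])
f=arm.grab_frame("top");cv2.imwrite("pics/t2.png",cv2.resize(f["pixels"][150:290,130:330],None,fx=4,fy=4,interpolation=cv2.INTER_CUBIC))
```

```text
t 5.8167 pos [0.5392 0.2454 0.0136] F [-1.4 -0.  -1.1] rot [ 0.     0.002 -0.051] shift [-0.0535 -0.026   0.0046]
axes x,y [-1.    -0.011] [-0.011  1.   ] q [ 0.24  0.8   1.66 -0.    0.69 -1.29]
```

View pics/t2.png

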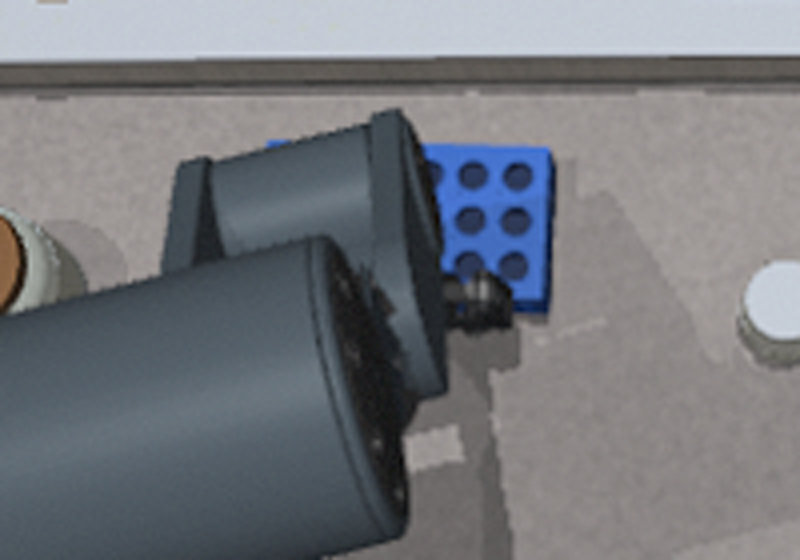

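The rack is nearly parallel to the ledge, with its far edge running (267,140)–(553,148). Next come slower pushes with the remaining turn of about -0.03.

Converted, -0.01 m is -0.4, -0.008 m is -0.32, -0.007 rad is -0.14.

>>> {"api": "step_hand", "payload": {"moves": [{"wz":-0.14, "sx":-0.4, "sz":0.04, "finger_gap":0.085}, {"wz":-0.14, "sx":-0.4, "sz":0.04, "finger_gap":0.085}, {"wz":-0.14, "sx":-0.4, "sz":0.04, "finger_gap":0.085}, {"wz":-0.14, "sx":-0.32, "finger_gap":0.085}, {"sx":-0.2, "finger_gap":0.085}, {"finger_gap":0.085}]}}

```text
t: 6.37
eef_pos: [0.5825, 0.245, 0.0089]
ee_rot: [0.019, 3.138, 0.001]
ft_force: [0.7, 0.7, -0.6]
gripper_width: 0.085
grip_force: 0.0
```

Run:
```python
from h import *
f=arm.grab_frame("top")
print([onz(f,130+(x+.5)/4-.5,150+(y+.5)/4-.5,.052) for x,y in ((267,140),(553,148))])
m=cv2.inRange(cv2.cvtColor(f["pixels"],cv2.COLOR_BGR2HSV),(105,120,100),(125,255,255))
for u in (197,201,245,250,255,260,264):
    k=np.where(m[160:240,u])[0]+160
    if len(k): print(u,k.min(),k.max(),onz(f,u,k.min()-.5,.052))
goto([.593,.22,.009],[.0113,1])
```

```text
[array([0.65  , 0.3277, 0.052 ]), array([0.6417, 0.1514, 0.052 ])]
245 169 195 [0.6888 0.208  0.052 ]
250 169 197 [0.6886 0.1957 0.052 ]
255 169 196 [0.6884 0.1833 0.052 ]
260 169 206 [0.6881 0.171  0.052 ]
264 169 206 [0.6879 0.1611 0.052 ]
t 6.4167 pos [0.582  0.245  0.0088] F [ 0.1 -1.  -0.2] rot [ 0.001  0.003 -0.001] shift [-0.0113 -0.0249 -0.0002]
axes x,y [-1.     0.011] [0.011 1.   ] q [ 0.22  0.83  1.55 -0.    0.75 -1.34]
```

Converted, -0.004 m is -0.16, -0.003 m is -0.12.

>>> {"api": "step_hand", "payload": {"moves": [{"sx":-0.16, "finger_gap":0.085}, {"sx":-0.16, "finger_gap":0.085}, {"sx":-0.12, "finger_gap":0.085}, {"finger_gap":0.085}]}}

```text
t: 6.75
eef_pos: [0.5917, 0.2447, 0.0086]
ee_rot: [0.018, 3.141, -0.0]
ft_force: [-1.6, -0.9, 0.5]
gripper_width: 0.0848
grip_force: 0.5
```

>>> {"api": "step_hand", "payload": {"moves": [{"sx":-0.08, "finger_gap":0.085}, {"finger_gap":0.085}]}}

```text
t: 6.92
eef_pos: [0.5916, 0.2447, 0.0086]
ee_rot: [-0.017, -3.138, 0.001]
ft_force: [-4.3, -0.8, 2.3]
gripper_width: 0.085
grip_force: 2.2
```

>>> {"api": "step_hand", "payload": {"moves": [{"sx":-0.08, "finger_gap":0.085}, {"sx":-0.04, "finger_gap":0.085}, {"finger_gap":0.085}]}}

```text
t: 7.17
eef_pos: [0.5914, 0.2446, 0.0086]
ee_rot: [-0.017, -3.132, 0.002]
ft_force: [-8.8, 0.2, 6.8]
gripper_width: 0.0848
grip_force: 5.1
```

>>> {"api": "step_hand", "payload": {"moves": [{"sx":0.6, "finger_gap":0.085}, {"sx":1.2, "finger_gap":0.085}, {"sx":1.2, "finger_gap":0.085}, {"sz":-1.4, "finger_gap":0.085}, {"sz":-1.4, "finger_gap":0.085}, {"sz":-1.4, "finger_gap":0.085}, {"sx":1.6, "sz":-0.4, "finger_gap":0.085}, {"sx":1.6, "finger_gap":0.085}, {"finger_gap":0.085}, {"finger_gap":0.085}]}}

```text
t: 8.0
eef_pos: [0.4389, 0.2465, 0.1243]
ee_rot: [-0.016, -3.141, 0.0]
ft_force: [0.8, -0.1, 0.3]
gripper_width: 0.0851
grip_force: 0.0
```

Run:
```python
from h import *
f=arm.grab_frame("top");cv2.imwrite("pics/t3.png",cv2.resize(f["pixels"][130:290,100:350],None,fx=3.2,fy=3.2,interpolation=cv2.INTER_CUBIC))
m=cv2.inRange(cv2.cvtColor(f["pixels"],cv2.COLOR_BGR2HSV),(105,120,100),(125,255,255))
for u in (200,220,240,260):
    k=np.where(m[155:240,u])[0]+155
    p=onz(f,u,k.min()-.5,.052) if len(k) else None; print(u,p,p is not None and .6965+.01126*p[1])
```

```text
200 [0.6988 0.3202 0.052 ] 0.700105452
220 [0.7003 0.2703 0.052 ] 0.699543578
240 [0.6993 0.2206 0.052 ] 0.698983956
260 [0.6984 0.1711 0.052 ] 0.698426586
```

View pics/t3.png

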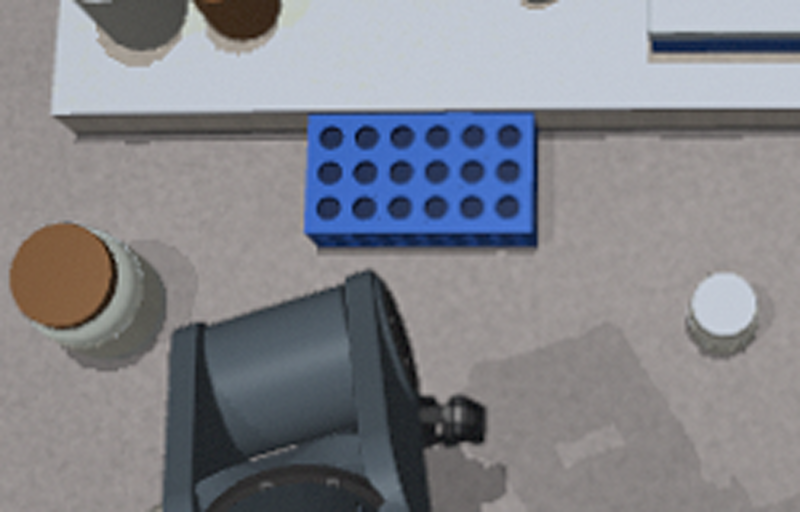

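The rack lies flat, big holes up, with its far edge (308,114)–(536,113) flush against the ledge front. The arm is clear of it and the jar and pot have not moved, so I'm handing in.

```bash
python3 -c "
from cell import arm
print(arm.close_job())"
```

```text
the job is handed in; nothing more can be done
None
```

The blue rack was tipped flat with its big holes up and pushed flush along the front of the ledge (within about 1 mm in the last picture). The arm was clear and the job was handed in at about 8 s; the interface returned no verdict.

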